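# Level the lock tray and hold its ball over the inspection light

### The arm

A 6-joint arm with a two-finger parallel gripper is mounted at the origin on the work surface. World frame = base frame: x ahead of the robot, y to its left, z up, the work surface at z = 0. Lengths are in mm, angles in rad, forces in N, time in s.
With the tool pointing down it reaches from about 350 to 875 mm from the base axis. Payload 4.2 kg.
Tool frame: the origin (TCP) lies between the finger pads; the fingertips stand 25 mm ahead of it and the grasp point (between the pads) lies 6 mm ahead of it; z points along the fingers, y is the line along which they close (so a half turn about z gives the same grasp; the last joint's range is limited). The gripper opens to 85 mm and grips with 20 to 120 N. Pads are 22 mm wide; open, the fingers measure 114 mm over their backs; the gripper's body (76 mm by 85 mm) begins 54 mm behind the grasp point. The pads swing forward as they close: fully open they stand 13 mm farther back than shut.
Start: joints at [1.421, 0.385, 0.008, 0, -1.194, -0.259], TCP at [248.409, 573.491, 256.312] pointing down, gripper open.
Joint ranges: [-3.14, 3.14], [-1.21, 2.06], [-1.07, 1.41], [-3.16, 2.05], [-2.99, -0.16], [-3.1, 3.1]. Speed limits (rad/s): [2.79, 2.79, 3.14, 3.14, 3.14, 3.14].

### API

Orientations are given as a unit quaternion [x, y, z, w].
In Python, from bench import arm gives the robot as it stands.
- The arm moves only by the shell command python3 -m pendant 'ROWS'. ROWS is JSON, a list of rows, each a list of 7 numbers: the shift along the tool's x, y, z in m, then the turn, a rotation vector about the tool's x, y, z in degrees, then the finger opening in m, from 0 to 0.0854. In form: [[x, y, z, wx, wy, wz, fingers], ...]. A call has 1 to 12 rows; each row shifts and turns the commanded pose from where the row before left it, along the tool's axes as they then stand; what a row does not reach is not made up. A row lasts 1/10 s, in which the tool goes at most 50 mm and 8.59 degrees, less where a joint would pass 70% of its speed; a pose out of reach is approached as far as the arm can. A call is refused whole if a number of a shift passes 0.05 or a number of a turn 8.59, either way. A call with a gripper value outside its range is refused whole. The fingers move at their own pace and stop on an object; the grip force is fixed at half the most. Time passes only in rows, so rows that do not move let the fingers close. It gives the time, the measured TCP pose, the force, the opening and the grip force at its end, in the units of the state.
- arm.read_state(): the state, without advancing time (a new reading comes with each control period).
- arm.get_image(name): name is "scene" or "top" or "wrist"; returns a dict with "image" (400x640x3 uint8, red, green, blue), "fx", "fy", "cx", "cy" (pixels), "k1" (the pictures are not rectified: a ray, as slopes to the right and down, at radius r is drawn at 1 + k1 r^2 times it, then the intrinsics apply), "xyz" and "rotation" of the camera in the world. Camera axes: x right, y down, z forward; pixel columns grow to the right and rows downward; lengths in mm; the calibration is good to about 2 mm. A picture is of the moment at which its call begins. There is no depth.
- arm.job_done(): hands the job in; it is judged then, once.
The state is a dict: "clock": time; "joints": joint angles; "joint_vel": joint speeds; "joint_efforts": joint torques, N m; "position": TCP position; "ee_rot": TCP orientation; "contact_force": force on the tool from outside, world axes, zero at the start; "wrist_torque": the same for the moment, N m; "gripper_width": finger opening in mm; "grasp_force": force on a finger pad.
Only numpy, scipy, OpenCV 4.12 (cv2) and the standard library are available. Lean on these libraries where they do the work, as an engineer would, in place of code of your own. Each camera call takes 0.05 s, during which the arm holds its last target. There are 200 camera calls.

### The job

Spread the heap of three brass lock bodies inside the white pan of the blue tray into one layer, lying on the pan floor with a good finger's width (15 mm or more) clear between any two, while the tray stands on the counter. Then lift the tray (it has an orange handle for this) and, without ever letting the loose steel ball leave its yellow-rimmed pocket, carry it until the pocket is straight over the round inspection light, with the tray about 10 cm above the counter. Finish still holding it there, level and still; the lock bodies stay spread out in the pan, and the screwdriver, grease jar and mug are left where they are.

Things in the scene. Friction and masses are not known exactly. Their poses are not given: they have to be found in the camera images.
- parts_tray: Blue loose parts tray, 300 x 180 mm, 5 mm floor, rim walls 4 mm thick whose tops are 15 mm above the counter; about 0.36 kg, 0.62 kg loaded. Origin: on its underside, directly below the middle of the handle. Its x axis runs along its length: the ball pocket is at +x, the white pan at -x; z up. It reaches from x = -155 to +145 mm, y = -90 to +90 mm.
- tray_handle (a point): Grip point of the orange upright handle of the tray: a plate 56 mm long along the tray's x, 14 mm thick along the tray's y, its top 75 mm above the tray's underside, standing at the tray's middle, free on both sides. This point is on its centre line, 60 mm above the underside. Spread, the loaded tray nearly balances about it.
- tray_pan (a point): Centre of the white pan's floor (5 mm above the tray's underside, 93 mm from the handle on the tray's -x side). The pan's inside is 116 mm along the tray's x (-151 to -35 mm) and 172 mm along the tray's y, with a 10 mm high wall all round. Axes as the tray's.
- tray_pocket (a point): Centre of the round ball pocket, 92 mm from the handle on the tray's +x side, 20 mm above the tray's underside (where the ball's centre sits). The pocket is a clear flat window in the floor inside a yellow ring of 52 mm inner and 64 mm outer diameter, only 3.5 mm high: the ball can roll about inside and comes over the ring if the tray is tipped by roughly 40 degrees or jerked.
- ball_center (a point): Centre of the loose steel ball, 30 mm diameter, 110 g, in the pocket.
- lock_a: Brass lock body A, a loose block 34 mm (its x) x 28 mm (its y) x 24 mm high, about 50 g, a steel keyway disc on top. Origin at its centre. At the start it lies on the pan floor, its x within 0.2 rad of the tray's x, beside B.
- lock_b: Brass lock body B, a loose block 34 mm (its x) x 28 mm (its y) x 24 mm high, about 50 g, a steel keyway disc on top. Origin at its centre. At the start it lies on the pan floor beside A, about 31 mm from it along A's y.
- lock_c: Brass lock body C, a loose block 34 mm (its x) x 28 mm (its y) x 24 mm high, about 50 g, a steel keyway disc on top. Origin at its centre. At the start it lies on top of A and B, across the gap between them, turned by up to 0.3 rad to them.
- light: Fixed round inspection light, black housing with pale glowing top, 100 mm diameter, 20 mm high. Origin at the centre of its underside on the counter.
- screwdriver: Loose screwdriver 170 mm long, lying roughly along x near the middle of the counter; bystander. Origin on its underside.
- grease_jar: Loose green grease jar with a white cap, 56 mm diameter, 70 mm high, standing; bystander. Origin: centre of its underside.
- mug: Loose blue mug, 72 mm diameter, 80 mm high, its handle pointing away from the robot, standing; bystander. Origin: centre of its underside.
There are look-alikes about, which are no part of the job. What is shaped like the lock_c but green, purple or turquoise is not meant.

How it is judged (in metres and radians):
On the way, in this order (a step that is already met when the one before it is completed fails the run):
1. the three lock bodies are spread in one layer on the pan floor and let go, the tray still on the counter (x of lock_a in the frame of parts_tray between -0.151 and -0.035 m and y of lock_a in the frame of parts_tray between -0.086 and 0.086 m and z of lock_a in the frame of parts_tray between 0.01 and 0.028 m and x of lock_b in the frame of parts_tray between -0.151 and -0.035 m and y of lock_b in the frame of parts_tray between -0.086 and 0.086 m and z of lock_b in the frame of parts_tray between 0.01 and 0.028 m and x of lock_c in the frame of parts_tray between -0.151 and -0.035 m and y of lock_c in the frame of parts_tray between -0.086 and 0.086 m and z of lock_c in the frame of parts_tray between 0.01 and 0.028 m and distance between lock_a and lock_b above 0.042 m and distance between each of lock_a, lock_b and lock_c above 0.042 m and contact force between the fingers and lock_a below 0.1 N and contact force between the fingers and lock_b below 0.1 N and contact force between the fingers and lock_c below 0.1 N and height (world z) of parts_tray below 0.006 m and distance between ball_center and tray_pocket below 0.022 m), for 0.2 s.
2. the tray is lifted clear of the counter with the ball in its pocket (height (world z) of parts_tray above 0.03 m and distance between ball_center and tray_pocket below 0.022 m and contact force between the fingers and parts_tray above 1 N), for 0.2 s.
At the end, for the whole second after the job is handed in: Fingers alone hold the tray, underside 60 to 150 mm up, within 0.10 rad of level, still, pocket centre within 30 mm of straight above the light centre; ball in its pocket; the three lock bodies in one layer in the pan, centres at least 39 mm apart (x of lock_a in the frame of parts_tray between -0.151 and -0.035 m and y of lock_a in the frame of parts_tray between -0.086 and 0.086 m and z of lock_a in the frame of parts_tray between 0.01 and 0.028 m and x of lock_b in the frame of parts_tray between -0.151 and -0.035 m and y of lock_b in the frame of parts_tray between -0.086 and 0.086 m and z of lock_b in the frame of parts_tray between 0.01 and 0.028 m and x of lock_c in the frame of parts_tray between -0.151 and -0.035 m and y of lock_c in the frame of parts_tray between -0.086 and 0.086 m and z of lock_c in the frame of parts_tray between 0.01 and 0.028 m and distance between lock_a and lock_b above 0.039 m and distance between each of lock_a, lock_b and lock_c above 0.039 m and distance between ball_center and tray_pocket below 0.022 m and horizontal distance between tray_pocket and light below 0.03 m and height (world z) of parts_tray between 0.06 and 0.15 m and angle between parts_tray's own z axis and vertical below 0.1 rad and linear speed of parts_tray below 0.03 m/s and angular speed of parts_tray below 0.2 rad/s and contact force between the fingers and parts_tray above 1 N and contact force between parts_tray and screwdriver below 0.1 N and contact force between parts_tray and grease_jar below 0.1 N and contact force between parts_tray and mug below 0.1 N and contact force between parts_tray and light below 0.1 N); the arm keeps its last pose, push and grip.
It fails at once if the ball leaves its pocket (distance between ball_center and tray_pocket above 0.026 m).
It fails at once if the screwdriver is disturbed (moved more than 25 mm) (distance of screwdriver from where it was at the start of the episode above 0.025 m).
It fails at once if the grease jar is disturbed (moved more than 25 mm) (distance of grease_jar from where it was at the start of the episode above 0.025 m).
It fails at once if the mug is disturbed (moved more than 25 mm) (distance of mug from where it was at the start of the episode above 0.025 m).
It also fails if it takes over 67 s, if anything falls off the work surface, if the arm or the gripper's body presses on something with over 40 N, if the wrist force passes 120 N, or if a joint passes its speed limit or range.

## Working session

There is one attempt and no reset: what is moved stays moved. The work goes in short steps, Python scripts to look and compute and a shell command to move; the robot and the scene stay as the last step left them, time stands still between calls to the robot, and variables do not carry over. Pictures are saved under pics/ and viewed, at most 10 in all, crops included, and the job is handed in when it is done.

```bash
mkdir -p pics; cat > h.py <<'E'
import numpy as np, cv2, json
from bench import arm
def shot(n,save=None):
    d=arm.get_image(n)
    if save: cv2.imwrite('pics/'+save,cv2.cvtColor(np.array(d['image'],np.uint8),cv2.COLOR_RGB2BGR))
    np.save('pics/last_'+n+'.npy',d,allow_pickle=True)
    return d
def load(n): return np.load('pics/last_'+n+'.npy',allow_pickle=True).item()
def Rm(d):
    r=np.array(d['rotation'],float)
    if r.size==9: return r.reshape(3,3)
    from scipy.spatial.transform import Rotation as R
    return R.from_quat(r).as_matrix()
def ray(d,u,v):
    K=np.array([[d['fx'],0,d['cx']],[0,d['fy'],d['cy']],[0,0,1.]])
    p=cv2.undistortPoints(np.array([[[u,v]]],float),K,np.array([d['k1'],0,0,0.]))[0,0]
    # iterate inverse is cv2's job
    return np.array(d['xyz'],float),Rm(d)@np.array([p[0],p[1],1.])
def plane(d,u,v,z):
    o,r=ray(d,u,v); return o+r*(z-o[2])/r[2]
def cross(d1,p1,d2,p2):
    o1,r1=ray(d1,*p1);o2,r2=ray(d2,*p2)
    s=np.linalg.lstsq(np.c_[r1,-r2],o2-o1,rcond=None)[0]
    a,b=o1+s[0]*r1,o2+s[1]*r2
    return (a+b)/2,np.linalg.norm(a-b)
def proj(d,P):
    q=Rm(d).T@(np.array(P,float)-np.array(d['xyz'],float)); x,y=q[0]/q[2],q[1]/q[2]; f=1+d['k1']*(x*x+y*y)
    return d['fx']*x*f+d['cx'],d['fy']*y*f+d['cy']
E
python3 - <<'E'
from h import *
for n in('top','scene'):
    d=shot(n,n+'0.png'); print(n,{k:v for k,v in d.items() if k!='image'})
print(arm.read_state())
E
```

```text
top {'fx': 398.2044577453297, 'fy': 398.2044577453297, 'cx': 317.2391909306413, 'cy': 200.65758416335356, 'k1': -0.02441704938441194, 'xyz': array([410.79919573, -71.94953797, 809.92664311]), 'rotation': array([ 0.73954069, -0.66509363,  0.06905202, -0.07721306])}
scene {'fx': 447.6263736346946, 'fy': 447.6263736346946, 'cx': 324.1323611196422, 'cy': 201.4828299226095, 'k1': -0.11823673204718375, 'xyz': array([ 954.34877339, -594.20366251,  706.86357538]), 'rotation': array([ 0.87434332,  0.27814393, -0.12397732, -0.37787476])}
{'clock': 0.1, 'joints': array([ 1.42059698e+00,  3.85530651e-01,  6.72975155e-03, -4.28810921e-04,
       -1.19401239e+00, -2.58585969e-01]), 'joint_vel': array([-0.00158314, -0.00142798,  0.00511746,  0.00167795, -0.00054921,
       -0.00023743]), 'joint_efforts': array([-1.50561818e-04, -3.93318307e+01,  1.88930297e+01,  4.19788554e+00,
       -2.59882043e-03,  1.56928955e-06]), 'position': array([248.23618089, 573.0609152 , 255.28825087]), 'ee_rot': array([ 9.79167866e-01, -2.03049830e-01, -1.44367014e-04,  1.01779664e-03]), 'contact_force': array([ 0.71118825, -0.04111144, -0.48152478]), 'wrist_torque': array([-0.03230205, -0.00784078,  0.01905732]), 'grasp_force': 0.0, 'gripper_width': 85.45342986708874}
```

View pics/top0.png

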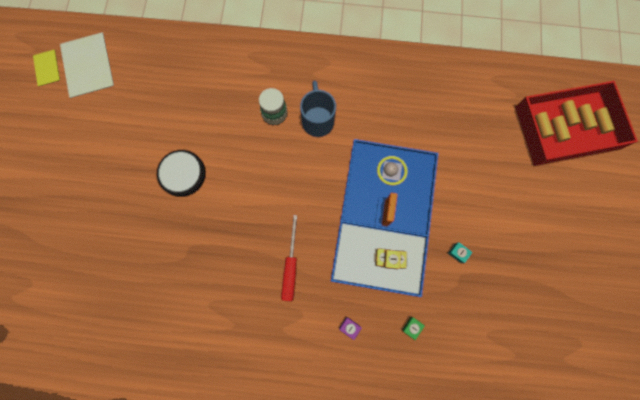

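View pics/scene0.png

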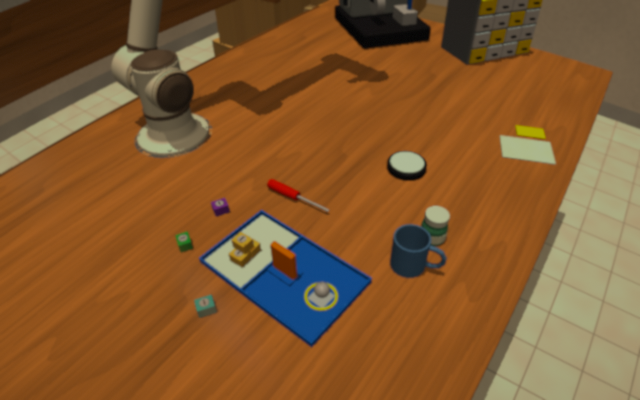

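Top view: tray with corners about (354,142), (437,153), (421,295), (332,281); heap at (392,259) in the white pan; ball in the yellow ring at (392,170); handle at (391,208); light at (181,173); screwdriver (291,260), jar (272,105), mug (318,113). The look-alikes lie outside the tray: turquoise (460,253), green (414,328), purple (350,328). The yellow/brass heap in the pan fits the description. I'll confirm it in an enlarged crop.

```bash
cat > m.py <<'E'
from h import *
def big(m):
    c,_=cv2.findContours(m.astype(np.uint8),cv2.RETR_EXTERNAL,cv2.CHAIN_APPROX_NONE); return max(c,key=cv2.contourArea)
def hsv(d): return cv2.cvtColor(np.array(d['image'],np.uint8),cv2.COLOR_RGB2HSV).astype(int)
def sub(m,x0,x1,y0,y1):
    o=np.zeros_like(m); o[y0:y1,x0:x1]=m[y0:y1,x0:x1]; return o
def cen(c):
    M=cv2.moments(c); return M['m10']/M['m00'],M['m01']/M['m00']
E
python3 - <<'E'
from m import *
T,S=load('top'),load('scene')
out={}
for n,d,tr,li in(('top',T,(325,445,135,300),(150,215,140,205)),('scene',S,(195,380,205,350),(380,435,145,185))):
    H=hsv(d);h,s,v=H[...,0],H[...,1],H[...,2]
    blue=(h>100)&(h<125)&(s>120)
    white=(s<70)&(v>130)
    yel=(h>22)&(h<34)&(s>130)&(v>120)
    ora=(h<12)&(s>190)&(v>120)
    tray=big(cv2.morphologyEx(sub(blue|white,*tr).astype(np.uint8),cv2.MORPH_CLOSE,np.ones((5,5))))
    hull=cv2.convexHull(tray)
    q=cv2.approxPolyDP(hull,0.04*cv2.arcLength(hull,True),True)[:,0]
    print(n,'tray',q.tolist(),cv2.minAreaRect(tray))
    for p in q: print('   ',plane(d,*p,13).round(1))
    L=big(sub(white,*li)); e=cv2.fitEllipse(L); print('light',e[0],e[1],plane(d,*e[0],20).round(1)); out[n]=e[0]
    o=cv2.drawContours(np.zeros(h.shape,np.uint8),[hull],-1,1,-1)>0
    for nm,mk in(('yel',yel),('ora',ora)):
        cs,_=cv2.findContours((mk&o).astype(np.uint8),cv2.RETR_EXTERNAL,cv2.CHAIN_APPROX_NONE)
        for c in cs:
            if cv2.contourArea(c)>25: print(nm,cv2.contourArea(c),cv2.minAreaRect(c))
print(cross(T,out['top'],S,out['scene']))
im=[]
for d,(x0,x1,y0,y1) in((T,(330,440,140,295)),(S,(200,370,205,345))):
    a=cv2.cvtColor(np.array(d['image'],np.uint8),cv2.COLOR_RGB2BGR)[y0:y1,x0:x1]
    f=580/a.shape[0] if a.shape[1]<120 else 380/a.shape[1]
    a=cv2.resize(a,None,fx=f,fy=f,interpolation=cv2.INTER_CUBIC); a=cv2.copyMakeBorder(a,0,590-a.shape[0],0,0,cv2.BORDER_CONSTANT); im.append(a); print(f)
cv2.imwrite('pics/crop0.png',np.hstack(im)); print(np.hstack(im).shape)
E
```

```text
top tray [[355, 139], [438, 153], [420, 295], [332, 280]] ((387.15472412109375, 217.08395385742188), (91.3551025390625, 145.3306121826172), 8.906743049621582)
    [ 718.6 -119.1   13. ]
    [ 706.3 -295.5   13. ]
    [ 411.6 -273.3   13. ]
    [422.3 -99.4  13. ]
light (178.75927734375, 171.2576904296875) (37.38717269897461, 40.34030532836914) [607.7 237.2  20. ]
yel 96.0 ((395.4940490722656, 259.0764465332031), (19.864397048950195, 16.949928283691406), 4.398705005645752)
yel 31.0 ((380.5, 257.5), (15.0, 7.0), 90.0)
yel 584.0 ((392.0, 170.5), (27.0, 28.0), 90.0)
scene tray [[261, 211], [370, 279], [312, 344], [200, 258]] ((284.77313232421875, 269.63909912109375), (149.24429321289062, 89.093994140625), 37.116859436035156)
    [423.9 -99.5  13. ]
    [ 719.3 -120.3   13. ]
    [ 710.6 -295.5   13. ]
    [ 412.4 -274.    13. ]
light (406.8078308105469, 161.55825805664062) (19.427921295166016, 33.19467544555664) [609.5 237.   20. ]
yel 104.5 ((321.0, 296.5), (25.0, 32.0), 90.0)
(array([608.48256928, 238.22685685,  18.46495569]), np.float64(1.1375368969370807))
3.7419354838709675
2.235294117647059
(590, 792, 3)
```

View pics/crop0.png

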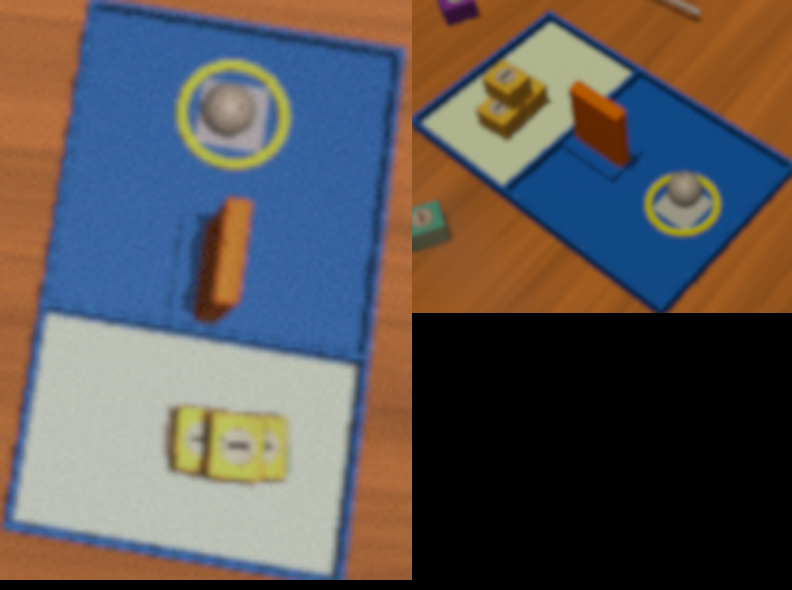

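The crop confirms it: the brass block C lies on top at crop (237,445), which is top px (393,259). The lower two brass blocks show at crop (190,440) → (381,258) and (272,446) → (403,259). The turquoise, green and purple blocks lie outside the tray. The tray yaw is about -0.068, with its origin near (570.6,-197.4). I'm moving to a wrist view above the pan.

```bash
python3 -m pendant '[[0,0,0,0,0,7.83,0.0854],[0,0,0,0,0,7.83,0.0854],[0,0,0,0,0,7.83,0.0854],[0,0,0,0,0,7.83,0.0854],[0,0,0,0,0,7.83,0.0854],[0,0,0,0,0,7.83,0.0854],[0,0,0,0,0,7.83,0.0854],[0,0,0,0,0,7.83,0.0854],[0,0,0,0,0,7.83,0.0854],[0.0415,-0.0157,0,0,0,0,0.0854],[0.0415,-0.0157,0,0,0,0,0.0854],[0.0415,-0.0157,0,0,0,0,0.0854]]' && python3 -m pendant '[[0.0415,-0.0157,0,0,0,0,0.0854],[0.0415,-0.0157,0,0,0,0,0.0854],[0.0415,-0.0157,0,0,0,0,0.0854],[0.0415,-0.0157,0,0,0,0,0.0854],[0.0415,-0.0157,0,0,0,0,0.0854],[0.0415,-0.0157,0,0,0,0,0.0854],[0.0415,-0.0157,0,0,0,0,0.0854],[0.0415,-0.0157,0,0,0,0,0.0854],[0.0415,-0.0157,0,0,0,0,0.0854],[0.0415,-0.0157,0,0,0,0,0.0854],[0.0415,-0.0157,0,0,0,0,0.0854],[0.0415,-0.0157,0,0,0,0,0.0854]]' && python3 -m pendant '[[0.0415,-0.0157,0,0,0,0,0.0854],[0.0415,-0.0157,0,0,0,0,0.0854],[0.0415,-0.0157,0,0,0,0,0.0854],[0,0,0,0,0,0,0.0854],[0,0,0,0,0,0,0.0854],[0,0,0,0,0,0,0.0854]]'
python3 - <<'E'
from m import *
d=shot('wrist','wrist1.png'); print(d['xyz'],Rm(d).round(3))
E
```

```text
clock: 1.3
position: [286.9, 444.4, 255.5]
ee_rot: [-0.683, 0.73, -0.0, -0.001]
contact_force: [0.9, 0.6, 0.2]
gripper_width: 85.4
grasp_force: 0.0
clock: 2.5
position: [441.0, -65.4, 256.3]
ee_rot: [-0.683, 0.731, 0.0, 0.0]
contact_force: [1.7, -0.4, 1.0]
gripper_width: 85.4
grasp_force: 0.0
clock: 3.1
position: [479.2, -190.4, 256.0]
ee_rot: [-0.683, 0.731, 0.0, -0.0]
contact_force: [0.5, 1.6, 0.0]
gripper_width: 85.2
grasp_force: 0.0
[ 475.52076051 -262.66028814  373.03471832] [[-0.998  0.066  0.019]
 [ 0.068  0.957  0.281]
 [ 0.001  0.282 -0.959]]
```

View pics/wrist1.png

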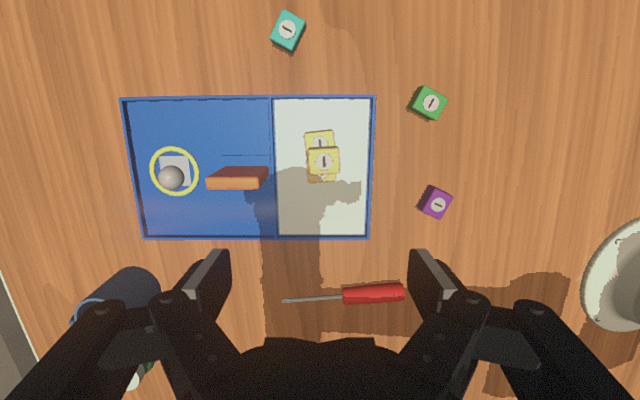

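Wrist view: C's disc is at (324,162), with one lower block's disc partly showing at (320,143) and the other just peeking out at (325,179). The handle top is at (237,182) and the ball at (171,177). Next I measure precisely.

```bash
cat > loc.py <<'E'
from m import *
from scipy.spatial.transform import Rotation as R
yaw=-0.068; O=np.array([570.6,-197.4,0])
def W2T(P): return R.from_euler('z',-yaw).apply(np.asarray(P)-O)
def heading():
    s=arm.read_state(); r=R.from_quat(s['ee_rot']).as_matrix(); return s,np.arctan2(r[1,0],r[0,0]),r
def rel(P):
    s,h,r=heading(); return (r.T@(np.array(P,float)-s['position'])).round(1)
E
python3 - <<'E'
from loc import *
W,T,S=load('wrist'),load('top'),load('scene')
a=cv2.cvtColor(np.array(W['image'],np.uint8),cv2.COLOR_RGB2BGR)
H=hsv(W);h,s,v=H[...,0],H[...,1],H[...,2]
blue=sub((h>100)&(h<125)&(s>120),100,385,85,250)
hull=cv2.convexHull(big(cv2.morphologyEx(blue.astype(np.uint8),cv2.MORPH_CLOSE,np.ones((5,5)))))
q=cv2.approxPolyDP(hull,0.04*cv2.arcLength(hull,True),True)[:,0]
for p in q: print('tray',p,plane(W,*p,13).round(1))
print('C heights',cross(W,(324,162),T,(393.3,258.9)))
ora=sub((h<14)&(s>170)&(v>170),200,275,160,195); c=big(ora); print('ora',cv2.minAreaRect(c),plane(W,*cen(c),75).round(1))
for nm,p in(('C',(324,162)),): 
    P=plane(W,*p,53); print(nm,P.round(1),W2T(P).round(1), plane(T,393.3,258.9,53).round(1))
P=plane(W,320,143,29);print('low1',P.round(1),W2T(P).round(1))
P=plane(T,380.8,257.6,29);print('lowL',P.round(1),W2T(P).round(1))
crop=cv2.resize(a[120:190,285:365],None,fx=8,fy=8,interpolation=cv2.INTER_CUBIC)
cv2.imwrite('pics/crop1.png',crop)
E
```

```text
tray [375  96] [ 410.2 -275.3   13. ]
tray [370 194] [ 418.7 -159.3   13. ]
tray [135 196] [ 715.8 -177.3   13. ]
tray [119  98] [ 707.9 -296.4   13. ]
C heights (array([ 473.21784721, -209.55387161,   50.91255559]), np.float64(0.6435710239770965))Traceback (most recent call last):
  File "<stdin>", line 10, in <module>
  File "m.py", line 3, in big
    c,_=cv2.findContours(m.astype(np.uint8),cv2.RETR_EXTERNAL,cv2.CHAIN_APPROX_NONE); return max(c,key=cv2.contourArea)
                                                                                             ~~~^^^^^^^^^^^^^^^^^^^^^^^
ValueError: max() iterable argument is empty
```

```bash
python3 - <<'E'
from loc import *
W,T=load('wrist'),load('top')
a=cv2.cvtColor(np.array(W['image'],np.uint8),cv2.COLOR_RGB2BGR)
H=hsv(W);h,s,v=H[...,0],H[...,1],H[...,2]
print('ora px',H[178,220],H[178,240],H[186,240])
P=plane(W,324,162,53); print('C',P.round(1),W2T(P).round(1), plane(T,393.3,258.9,53).round(1))
P=plane(W,320,143,29);print('low1',P.round(1),W2T(P).round(1))
P=plane(T,380.8,257.6,29);print('lowL',P.round(1),W2T(P).round(1))
for p in((208,179),(265,179)): print('handle top mid line end',plane(W,*p,75).round(1))
cv2.imwrite('pics/crop1.png',cv2.resize(a[120:190,285:365],None,fx=8,fy=8,interpolation=cv2.INTER_CUBIC))
E
```

```text
ora px [ 13 139 203] [ 13 136 204] [ 15 137 201]
C [ 473.5 -209.8   53. ] [-96. -19.  53.] [ 472.7 -209.3   53. ]
low1 [ 476.5 -227.8   29. ] [-91.8 -36.7  29. ]
lowL [ 474.7 -189.2   29. ] [-96.3   1.7  29. ]
handle top mid line end [ 593.  -204.4   75. ]
handle top mid line end [ 534.6 -200.3   75. ]
```

View pics/crop1.png

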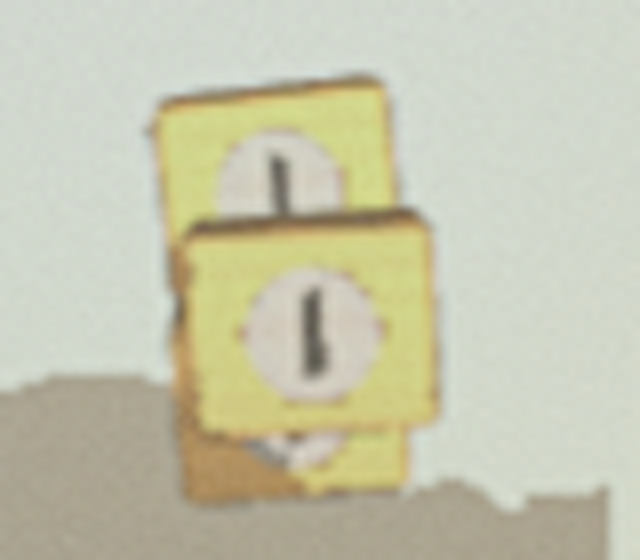

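```bash
python3 -m pendant '[[0,0,0,0,0,-3.5,0.0854],[0.0193,0.0056,0,0,0,0,0.0854],[0,0,0.03,0,0,0,0.0854],[0,0,0.04,0,0,0,0.0854],[0,0,0.04,0,0,0,0.0854],[0,0,0.03,0,0,0,0.07],[0,0,0.02,0,0,0,0.07],[0,0,0.02,0,0,0,0.06],[0,0,0,0,0,0,0.06],[0,0,0,0,0,0,0.06]]'; python3 - <<'E'
from loc import *
print(rel([473.5,-209.7,55]),heading()[1]); shot('wrist','wrist2.png')
E
```

```text
clock: 4.15
position: [474.3, -209.4, 76.9]
ee_rot: [-0.705, 0.709, -0.0, -0.0]
contact_force: [0.3, -0.3, -0.2]
gripper_width: 59.9
grasp_force: 0.0
[ 0.3  0.8 21.9] -1.5755725434815382
```

View pics/wrist2.png

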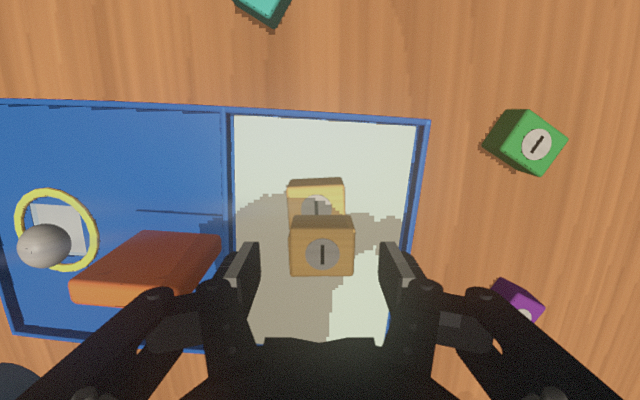

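The view shows C's disc at (323,253), centred between the pads (260 to 378) and square to them. I'm descending and gripping.

```bash
python3 -m pendant '[[0,0.001,0.011,0,0,0,0.06],[0,0,0.011,0,0,0,0.06],[0,0,0,0,0,0,0.06],[0,0,0,0,0,0,0.045],[0,0,0,0,0,0,0.03],[0,0,0,0,0,0,0.025],[0,0,0,0,0,0,0.025],[0,0,0,0,0,0,0.025]]'; python3 -m pendant '[[0,0,-0.01,0,0,0,0.025],[0,0,-0.015,0,0,0,0.025],[0,0,-0.02,0,0,0,0.025],[0,0,0,0,0,0,0.025]]'
```

```text
clock: 5.0
position: [473.2, -210.3, 54.6]
ee_rot: [-0.705, 0.709, -0.0, 0.0]
contact_force: [0.3, 1.0, 2.4]
gripper_width: 32.9
grasp_force: 59.8
clock: 5.4
position: [474.7, -210.6, 102.2]
ee_rot: [-0.705, 0.709, -0.002, 0.002]
contact_force: [0.2, 0.3, -1.6]
gripper_width: 33.0
grasp_force: 59.7
```

```bash
python3 -m pendant '[[-0.02,-0.0017,0,0,0,0,0.025],[-0.02,-0.0017,0,0,0,0,0.025],[-0.02,-0.0017,0,0,0,0,0.025],[-0.0174,-0.0017,0,0,0,0,0.025],[0,0,0.02,0,0,0,0.025],[0,0,0.02,0,0,0,0.025],[0,0,0.015,0,0,0,0.025],[0,0,0.009,0,0,0,0.025],[0,0,0.005,0,0,0,0.025],[0,0,0,0,0,0,0.025],[0,0,0,0,0,0,0.025]]'
```

```text
clock: 6.5
position: [480.6, -132.9, 30.7]
ee_rot: [-0.705, 0.71, -0.0, 0.0]
contact_force: [-0.4, -0.1, -1.1]
gripper_width: 33.1
grasp_force: 59.5
```

```bash
python3 -m pendant '[[0,0,0,0,0,0,0.045],[0,0,0,0,0,0,0.05],[0,0,0,0,0,0,0.05],[0,0,-0.01,0,0,0,0.05],[0,0,-0.02,0,0,0,0.05],[0,0,-0.03,0,0,0,0.05],[0,0,-0.04,0,0,0,0.05],[0,0,-0.04,0,0,0,0.05],[0.02,0,0,0,0,0,0.05],[0.02,0,0,0,0,0,0.05],[0,0,0,0,0,0,0.05],[0,0,0,0,0,0,0.05]]'; python3 - <<'E'
from loc import *
d=shot('wrist','wrist3.png')
E
```

```text
clock: 7.7
position: [479.7, -173.0, 170.7]
ee_rot: [-0.704, 0.71, -0.0, 0.0]
contact_force: [0.5, 0.3, -0.0]
gripper_width: 50.3
grasp_force: 0.0
```

View pics/wrist3.png

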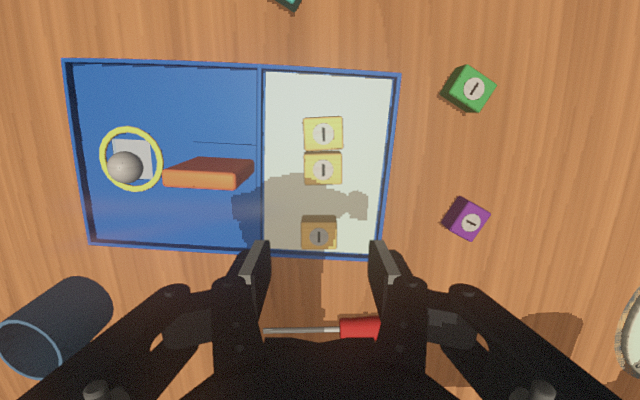

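C is placed flat (disc 319,236). The two lower blocks have discs at (323,133) and (323,170), and the ball is in its pocket at (124,167).

```bash
python3 - <<'E'
from loc import *
W,T=load('wrist'),shot('top')
for n,p in(('far',(323,133)),('mid',(323,170)),('C',(319,236.5))):
    P=plane(W,*p,29); print(n,P.round(1),W2T(P).round(1),rel([P[0],P[1],31]))
H=hsv(W);h,s,v=H[...,0],H[...,1],H[...,2]
blue=sub((h>100)&(h<125)&(s>120),50,410,40,270)
hull=cv2.convexHull(big(cv2.morphologyEx(blue.astype(np.uint8),cv2.MORPH_CLOSE,np.ones((5,5)))))
q=cv2.approxPolyDP(hull,0.04*cv2.arcLength(hull,True),True)[:,0]
for p in q: print('tray',p,plane(W,*p,15).round(1))
y=(h>20)&(h<35)&(s>90)&(v>120)
c=big(sub(y,295,350,110,151)); r=cv2.minAreaRect(c); print(r)
for b in cv2.boxPoints(r): print(plane(W,*b,29).round(1))
# height from top view: far disc
H=hsv(T);h,s,v=H[...,0],H[...,1],H[...,2]
m=sub((h>20)&(h<35)&(s>90)&(v>110),360,430,240,275)
cs,_=cv2.findContours(m.astype(np.uint8),cv2.RETR_EXTERNAL,cv2.CHAIN_APPROX_NONE)
for c in cs:
    if cv2.contourArea(c)>30: print('top',cv2.minAreaRect(c))
E
```

```text
far [ 477.1 -227.6   29. ] [-91.3 -36.5  29. ] [ 55.1   2.3 139.4]
mid [ 477.2 -195.9   29. ] [-93.3  -4.8  29. ] [ 23.4   2.4 139.4]
C [ 481.3 -133.1   29. ] [-93.5  58.1  29. ] [-39.4  -1.2 139.4]
tray [61 58] [ 706.7 -296.6   15. ]
tray [337  69] [ 464.7 -280.1   15. ]
tray [237 254] [ 564.  -108.5   15. ]
tray [108 245] [ 697.5 -118.2   15. ]
((322.71685791015625, 133.1201629638672), (31.640417098999023, 38.31538772583008), 86.98721313476562)
[ 493.9 -239.8   29. ]
[ 462.  -241.2   29. ]
[ 460.3 -214.9   29. ]
[ 493.1 -213.5   29. ]
```

```bash
python3 -m pendant '[[0.0275,0.0012,0,0,0,0,0.055],[0.0275,0.0012,0,0,0,-2,0.055],[0,0,0.03,0,0,0,0.055],[0,0,0.03,0,0,0,0.055],[0,0,0.03,0,0,0,0.055],[0,0,0.02,0,0,0,0.055],[0,0,0.015,0,0,0,0.055],[0,0,0.012,0,0,0,0.055],[0,0,0,0,0,0,0.055],[0,0,0,0,0,0,0.04],[0,0,0,0,0,0,0.025],[0,0,0,0,0,0,0.025]]'
```

```text
clock: 9.0
position: [477.9, -227.9, 34.3]
ee_rot: [0.717, -0.697, 0.001, -0.001]
contact_force: [0.1, 0.4, 1.2]
gripper_width: 32.4
grasp_force: 60.1
```

```bash
python3 -m pendant '[[0,0,-0.01,0,0,0,0.025],[0.012,0,0,0,0,0,0.025],[0.013,0,0,0,0,0,0.025],[0,0,0,0,0,0,0.025],[0,0,0.005,0,0,0,0.025],[0,0,0.005,0,0,0,0.025],[0,0,0,0,0,0,0.025],[0,0,0,0,0,0,0.025]]'; python3 -m pendant '[[0,0,0,0,0,0,0.045],[0,0,0,0,0,0,0.05],[0,0,0,0,0,0,0.05],[0,0,-0.01,0,0,0,0.05],[0,0,-0.02,0,0,0,0.05],[0,0,-0.03,0,0,0,0.05],[0,0,-0.04,0,0,0,0.05],[0,0,-0.04,0,0,0,0.05],[-0.025,0,0,0,0,0,0.05],[-0.025,0,0,0,0,0,0.05],[0,0,0,0,0,0,0.05],[0,0,0,0,0,0,0.05]]'; python3 - <<'E'
from loc import *
d=shot('wrist','wrist4.png')
E
```

```text
clock: 9.8
position: [477.7, -253.1, 34.2]
ee_rot: [0.717, -0.697, 0.0, 0.0]
contact_force: [-3.2, -1.2, 9.7]
gripper_width: 32.8
grasp_force: 61.2
clock: 11.0
position: [476.6, -202.6, 173.9]
ee_rot: [0.717, -0.697, 0.0, -0.0]
contact_force: [-0.3, -0.6, 0.5]
gripper_width: 50.0
grasp_force: 0.0
```

View pics/wrist4.png

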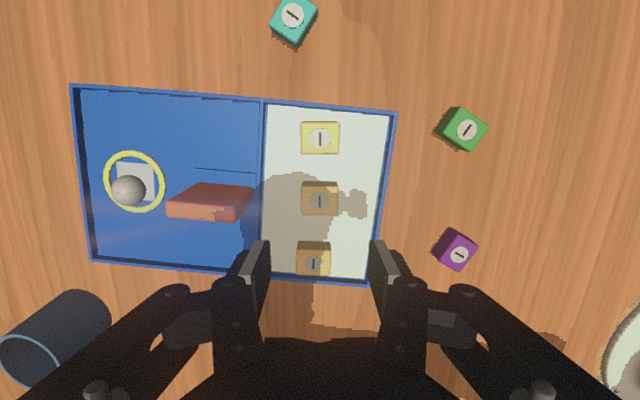

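The three brass blocks lie flat and apart, with discs at (320,138), (319,201) and (313,263). The ball is in its ring at (128,190), and the handle top is around (210,197). Now I measure the handle and compute the moves.

```bash
python3 - <<'E'
from loc import *
W,W0,S,T=load('wrist'),None,load('scene'),load('top')
for n,p in(('A',(320,138)),('B',(319,201)),('C',(313,263.5))):
    P=plane(W,*p,29); print(n,W2T(P).round(1))
H=hsv(W); h,s,v=H[...,0],H[...,1],H[...,2]
m=sub((h<18)&(s>100)&(v>80),150,262,170,230)
c=big(m); print('orange area',cv2.contourArea(c)); print(v[195,[190,210,230]],v[214,[190,210]])
for P in((-28,-7),(28,-7),(28,7),(-28,7)):
    w=O+R.from_euler('z',yaw).apply([*P,75]); print(P,'wrist',np.round(proj(W,w),1))
hull=cv2.approxPolyDP(c,3,True)[:,0]; print(hull.tolist())
a=cv2.cvtColor(np.array(W['image'],np.uint8),cv2.COLOR_RGB2BGR)
cv2.imwrite('pics/crop4.png',cv2.resize(a[160:240,60:280],None,fx=3.6,fy=3.6,interpolation=cv2.INTER_CUBIC))
E
```

```text
A [-88.2 -61.6  29. ]
B [-92.8  -5.3  29. ]
C [-93.1  58.4  29. ]
orange area 782.5
[120 115 118] [192 190]
(-28, -7) wrist [234.3 208.3]
(28, -7) wrist [161.7 201.5]
(28, 7) wrist [162.7 218.7]
(-28, 7) wrist [234.  225.5]
[[166, 202], [168, 216], [234, 221], [231, 216], [215, 219], [210, 213], [224, 206]]
```

View pics/crop4.png

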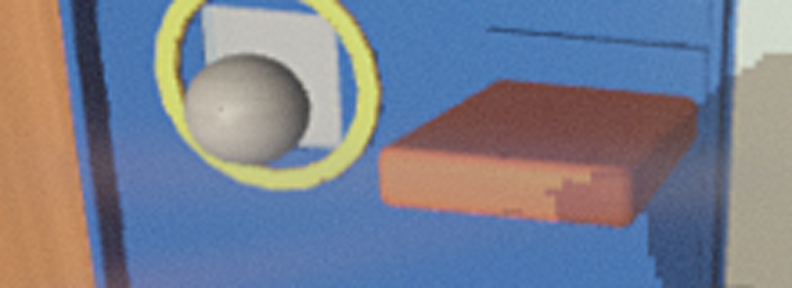

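The bright strip is the handle top: px (166,202), (235,207), (236,222), (167,217), centre (201,212). That is about 2 mm from the prediction. The blocks are 56 and 64 mm apart. Turning and approaching the handle.

```bash
python3 -m pendant '[[0,0,0,0,0,-8.45,0.06],[0,0,0,0,0,-8.45,0.06],[0,0,0,0,0,-8.45,0.06],[0,0,0,0,0,-8.45,0.06],[0,0,0,0,0,-8.45,0.06],[0,0,0,0,0,-8.45,0.06],[0,0,0,0,0,-8.45,0.06],[0,0,0,0,0,-8.45,0.06],[0,0,0,0,0,-8.45,0.06],[0,0,0,0,0,-8.45,0.06],[0,0,0,0,0,0,0.06],[0,0,0,0,0,0,0.06]]'; python3 -m pendant '[[0.03,-0.003,0,0,0,0,0.06],[0.03,-0.003,0,0,0,0,0.06],[0.031,-0.004,0,0,0,0,0.06],[0,0,0.02,0,0,0,0.06],[0,0,0.02,0,0,0,0.06],[0,0,0,0,0,0,0.06],[0,0,0,0,0,0,0.06]]'; python3 - <<'E'
from loc import *
print(rel([568,-198.5,64]),heading()[1])
W=shot('wrist','wrist5.png')
E
```

```text
clock: 12.25
position: [476.4, -203.4, 173.1]
ee_rot: [0.999, -0.036, -0.0, 0.0]
contact_force: [0.3, -0.1, -0.2]
gripper_width: 60.2
grasp_force: 0.0
clock: 12.95
position: [568.0, -199.4, 133.3]
ee_rot: [0.999, -0.035, -0.0, 0.0]
contact_force: [0.7, 0.2, 0.6]
gripper_width: 59.8
grasp_force: 0.0
[-0.  -1.  69.3] -0.06916568268695858
```

View pics/wrist5.png

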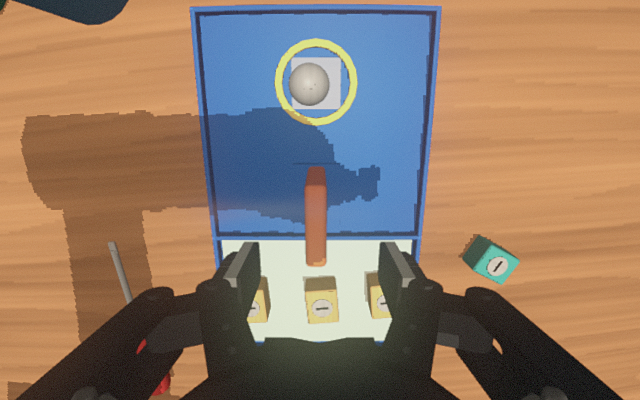

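The handle is centred and square between the pads (handle column 316, pads 258 and 380), and the ball is in the ring. Descending and gripping.

```bash
python3 -m pendant '[[0,-0.001,0.025,0,0,0,0.06],[0,0,0.025,0,0,0,0.06],[0,0,0.015,0,0,0,0.06],[0,0,0.005,0,0,0,0.06],[0,0,0,0,0,0,0.04],[0,0,0,0,0,0,0.02],[0,0,0,0,0,0,0.01],[0,0,0,0,0,0,0.005],[0,0,0,0,0,0,0.005],[0,0,0,0,0,0,0.005]]' && python3 -m pendant '[[0,0,-0.002,0,0,0,0.005],[0,0,-0.004,0,0,0,0.005],[0,0,-0.006,0,0,0,0.005],[0,0,-0.008,0,0,0,0.005],[0,0,-0.01,0,0,0,0.005],[0,0,-0.01,0,0,0,0.005],[0,0,-0.006,0,0,0,0.005],[0,0,-0.003,0,0,0,0.005],[0,0,0,0,0,0,0.005],[0,0,0,0,0,0,0.005]]'; python3 - <<'E'
from loc import *
s=arm.read_state(); print(s['wrist_torque'],s['contact_force']); shot('wrist'); S=shot('scene','scene6.png'); W=load('wrist')
H=hsv(W);h,sa,v=H[...,0],H[...,1],H[...,2]
y=(h>20)&(h<35)&(sa>90)&(v>120); c=big(sub(y,180,450,0,200)); print('ring',cv2.fitEllipse(c))
b=(h>100)&(h<125)&(sa>120); q=big(b); print(cv2.boundingRect(q))
E
```

```text
clock: 14.0
position: [569.0, -198.0, 64.9]
ee_rot: [0.999, -0.034, 0.001, 0.0]
contact_force: [-0.6, 0.2, 6.4]
gripper_width: 13.3
grasp_force: 60.1
clock: 15.0
position: [567.7, -198.0, 112.0]
ee_rot: [0.999, -0.034, -0.0, -0.0]
contact_force: [-0.6, -0.7, -6.1]
gripper_width: 12.9
grasp_force: 58.5
[ 0.0147821  -0.02956192 -0.0261318 ] [-0.63303881 -0.69809205 -6.1272852 ]
ring ((318.7024230957031, 71.05987548828125), (113.20767211914062, 120.05923461914062), 179.8409881591797)
(144, 0, 350, 301)
```

View pics/scene6.png

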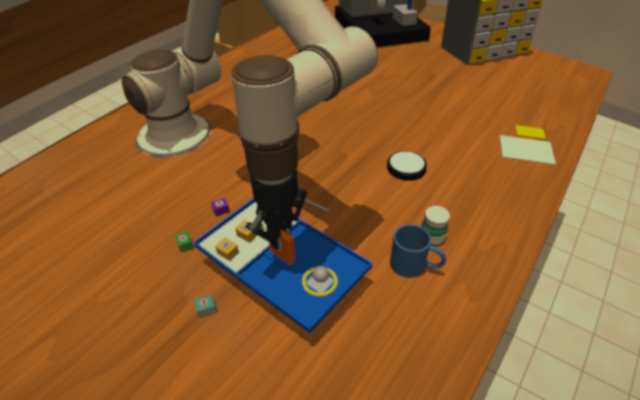

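The tray is lifted level: the wrist moment is near zero, the blocks sit apart at about (246,230), (227,248) and under the gripper, and the ball is in the ring at (320,275). I'm locating the pocket relative to the light numerically.

```bash
python3 - <<'E'
from loc import *
W,S=load('wrist'),load('scene')
s,hd,r=heading(); print('tcp',s['position'].round(1),hd)
P=plane(W,318.7,71.1,47+8.5); print('pocket wrist',P.round(1))
H=hsv(S);h,sa,v=H[...,0],H[...,1],H[...,2]
c=big(sub((h>20)&(h<35)&(sa>90)&(v>110),295,345,255,305)); e=cv2.fitEllipse(c); print(e[0],plane(S,*e[0],55.5).round(1),cross(W,(318.7,71.1),S,e[0]))
pk=s['position']+92*np.array([np.cos(hd),np.sin(hd),0]); print('pocket nominal',pk.round(1))
L=np.array([608.5,238,0]); d=L-pk; d[2]=0; print('tool delta',(r.T@d).round(1))
E
python3 -m pendant '[[0,0,-0.003,0,0,0,0.005],[0,0,-0.006,0,0,0,0.005],[0,0,-0.008,0,0,0,0.005],[0,0,-0.01,0,0,0,0.005],[0,0,-0.01,0,0,0,0.005],[0,0,-0.008,0,0,0,0.005],[0,0,-0.006,0,0,0,0.005],[0,0,-0.003,0,0,0,0.005],[0,0,0,0,0,0,0.005]]'
```

```text
tcp [ 567.6 -198.   111.8] -0.0681113514488066
pocket wrist [ 661.1 -205.1   55.5]
(319.2698974609375, 280.86810302734375) [ 661.3 -205.2   55.5] (array([ 661.16060611, -205.04243725,   55.20912421]), np.float64(0.07392023137046216))
pocket nominal [ 659.4 -204.2  111.8]
tool delta [-8.090e+01 -4.378e+02  2.000e-01]
clock: 16.0
position: [568.2, -198.1, 166.8]
ee_rot: [0.999, -0.034, 0.0, -0.0]
contact_force: [0.6, 0.5, -5.6]
gripper_width: 13.2
grasp_force: 58.4
```

```bash
python3 -m pendant '[[-0.0006,-0.003,0,0,0,0,0.005],[-0.0013,-0.007,0,0,0,0,0.005],[-0.0021,-0.011,0,0,0,0,0.005],[-0.0028,-0.015,0,0,0,0,0.005],[-0.0036,-0.019,0,0,0,0,0.005],[-0.0042,-0.022,0,0,0,0,0.005],[-0.0045,-0.024,0,0,0,0,0.005],[-0.0045,-0.024,0,0,0,0,0.005],[-0.0045,-0.024,0,0,0,0,0.005],[-0.0045,-0.024,0,0,0,0,0.005],[-0.0045,-0.024,0,0,0,0,0.005],[-0.0045,-0.024,0,0,0,0,0.005]]' && python3 -m pendant '[[-0.0045,-0.024,0,0,0,0,0.005],[-0.0045,-0.024,0,0,0,0,0.005],[-0.0045,-0.024,0,0,0,0,0.005],[-0.0045,-0.024,0,0,0,0,0.005],[-0.0045,-0.024,0,0,0,0,0.005],[-0.0041,-0.022,0,0,0,0,0.005],[-0.0036,-0.019,0,0,0,0,0.005],[-0.0032,-0.017,0,0,0,0,0.005],[-0.0028,-0.015,0,0,0,0,0.005],[-0.0021,-0.011,0,0,0,0,0.005],[-0.0015,-0.008,0,0,0,0,0.005],[-0.001,-0.005,0,0,0,0,0.005]]' && python3 -m pendant '[[0,0,0,0,0,0,0.005],[0,0,0,0,0,0,0.005],[0,0,0,0,0,0,0.005],[0,0,0,0,0,0,0.005],[0,0,0,0,0,0,0.005],[0,0,0,0,0,0,0.005],[0,0,0,0,0,0,0.005],[0,0,0,0,0,0,0.005]]'; python3 - <<'E'
from loc import *
s,hd,r=heading(); print(s['position'].round(1),hd,s['wrist_torque'],abs(s['joint_vel']).max())
W,S,T=shot('wrist'),shot('scene','scene7.png'),shot('top')
def ring(d,box):
    H=hsv(d);h,sa,v=H[...,0],H[...,1],H[...,2]
    c=big(sub((h>20)&(h<35)&(sa>90)&(v>110),*box)); return cv2.fitEllipse(c)
e=ring(W,(180,450,0,200)); print('W',e)
f=ring(S,(360,470,90,190)); print('S',f)
print(cross(W,e[0],S,f[0]),plane(W,*e[0],110.5).round(1))
# tilt: tray rim corners in wrist view at rim height, and yellow blocks
H=hsv(W);h,sa,v=H[...,0],H[...,1],H[...,2]
g=(sa<60)&(v>60); x0,y0=map(int,e[0]); print('ball px',cen(big(sub(g,x0-55,x0+55,max(0,y0-55),y0+55))))
m=sub((h>18)&(h<36)&(sa>80)&(v>60),150,500,230,345)
cs,_=cv2.findContours(m.astype(np.uint8),cv2.RETR_EXTERNAL,cv2.CHAIN_APPROX_NONE)
print([(np.round(cen(c),1),cv2.contourArea(c)) for c in cs if cv2.contourArea(c)>100])
E
```

```text
clock: 17.2
position: [540.8, 27.3, 166.5]
ee_rot: [0.999, -0.033, 0.0, -0.0]
contact_force: [0.4, 0.2, -5.7]
gripper_width: 13.3
grasp_force: 58.5
clock: 18.4
position: [515.4, 245.0, 166.2]
ee_rot: [0.999, -0.034, -0.0, 0.0]
contact_force: [-0.0, -0.6, -5.6]
gripper_width: 13.2
grasp_force: 58.6
clock: 19.2
position: [515.6, 244.5, 166.3]
ee_rot: [0.999, -0.034, -0.0, 0.0]
contact_force: [0.4, -0.1, -6.0]
gripper_width: 13.0
grasp_force: 58.6
[515.6 244.5 166.3] -0.06800126883495629 [ 0.03855371 -0.0741912  -0.0096432 ] 0.0033272090834149544
W ((318.87152099609375, 71.12354278564453), (113.25184631347656, 120.15347290039062), 179.42898559570312)
S ((410.9910583496094, 131.5668182373047), (13.827224731445312, 24.632999420166016), 98.39976501464844)
(array([608.99444699, 237.27408402, 109.31962169]), np.float64(0.12451864323048999)) [608.9 237.3 110.5]
ball px (318.9213646765134, 73.12356979405034)
[]
```

```bash
python3 -c "
from bench import arm
print(arm.job_done())"
```

```text
the job is handed in; nothing more can be done
None
```

The job is handed in, verdict not returned: the lock bodies were spread about 56 and 64 mm apart (not re-measured after the carry), and the tray is held about 101 mm up, with the pocket within about 1 mm of the light's centre and the ball seen in its ring after the lift; I viewed 11 pictures, one over the limit of 10.

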